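Seat the flanged plug under the keeper of the angle fixture

TASK

Take the locating plug with the widest flange out of the wooden rack and seat it fully home, flange flat on the sloping face, in the bore of the angle fixture, whose block is clamped a little to one side. The keeper tongue leaves no room to start the plug straight: lean it towards the keeper, enter the edge of its tip first with the flange under the tongue, feel for the bore, then straighten it and slide it home. Let go, and leave the other two plugs in the rack and everything else where it is.

Things in the scene. Friction and masses are not known exactly. Their poses are not given: they have to be found in the camera images.
- plug_grip (a point): Where to grip the plug to be fitted: on its handle's axis, 74 mm above its tip. Bright steel, 94 mm long, 0.15 to 0.3 kg. From the tip up: round shank 20 mm dia x 22 mm (1 mm chamfer at the tip); round flange 52 mm dia, 6 mm thick (22 to 28 mm from the tip); square handle 12 x 12 mm up to 94 mm. z runs from the tip to the handle's end; x and y are square to the handle's flats.
- plug: The same plug: origin at the centre of the flat end of its shank (the tip), same axes. It starts upright in one of the rack's three holes; which one varies. It is the plug with the widest flange and the longest handle.
- rack: Fixed hardwood block, 85 x 240 mm, 30 mm high, origin at the centre of its underside on the table, long side along y. Three upright through holes 23 mm dia at y = -75, 0, +75 mm; each plug stands loosely in a hole, its flange resting on the top 30 mm above the table.
- bed: Sloping bed of the fixed, red-based angle fixture; on it, clamped, an aluminium block with a 21 mm bore (1 mm chamfer, through its 30 mm). z: bore axis, out of the face, leaning 32 deg from vertical to the robot's side; x: up the slope, away from the robot; y: level. Origin on the block's face, 88 mm above the table. The bore's true centre is x = 0, y anywhere from -7 to 7 mm: find it by touch or sight.
- plug_b: Another plug in the rack, to be left: 36 mm flange, 86 mm long, 12 mm square handle. Origin at its tip's centre, z up.
- plug_c: Another plug in the rack, to be left: 40 mm flange, 80 mm long, 12 mm square handle. Origin at its tip's centre, z up.
- driver: Screwdriver lying on the table, a bystander, origin in its middle on the table.
- wrench: Open-ended wrench lying on the table, a bystander.
- jar: Closed grey jar, 60 mm wide, 85 mm high, a bystander; origin under its centre.
- can: Green can, 56 mm wide, 130 mm high, a bystander; origin under its centre.
- carton: Small cardboard box 100 x 70 x 45 mm, a bystander; origin under its centre.
- collar: Steel ring 40 mm across, 12 mm high, a bystander; origin under its centre.
- under_keeper (a point): Nominal middle of the lower free edge of the keeper, a dark steel tongue above the block's uphill side (bed x 21.5, z 26 mm; shifted in y with the block). 14 mm wide, 5 mm thick, its post at x 40 to 54 mm. A straight plug's flange fouls it. Leaning 18 deg uphill, brought from downhill close to the face, the flange passes under and the tip's lower (uphill) edge drops about 5 mm into the bore.
Not all that is in view belongs to the job. Leave any blue look-alike of the plug alone.

How it is judged (in metres and radians):
On the way:
1. The edge of the plug's tip is in the mouth of the bore while the plug leans at least 6 degrees from the bore's axis (x of plug in the frame of bed between -0.008 and 0.008 m and y of plug in the frame of bed between -0.012 and 0.012 m and z of plug in the frame of bed below 0 m and angle between the z axis of plug and the z axis of bed, either way round above 0.105 rad).
At the end, for the whole second after the job is handed in: The plug is home in the bore: its tip at least 20.3 mm below the block's face (22 mm when seated), its axis within 4 degrees of the bore's and within 2.5 mm of it up and down the slope; released and at rest; the other two plugs within 10 mm of where they stood (z of plug in the frame of bed between -0.025 and -0.0203 m and x of plug in the frame of bed between -0.0025 and 0.0025 m and y of plug in the frame of bed between -0.012 and 0.012 m and angle between the z axis of plug and the z axis of bed, either way round below 0.07 rad and linear speed of plug below 0.01 m/s and distance of each of plug_b, plug_c from where it was at the start of the episode below 0.01 m); the robot touches nothing.
It fails at once if another plug is pulled out of the rack or knocked over (distance of any of plug_b, plug_c from where it was at the start of the episode above 0.012 m).
It fails at once if the screwdriver, wrench, jar, can, carton or steel collar is shifted by more than 30 mm (distance of any of driver, wrench, jar, can, carton, collar from where it was at the start of the episode above 0.03 m).
It also fails if it takes over 53 s, if anything falls off the work surface, if the arm or the gripper's body presses on something with over 40 N, if the wrist force passes 120 N, or if a joint passes its speed limit or range.

ROBOT

A 7-joint arm with a two-finger parallel gripper is mounted at the origin on the work surface. World frame = base frame: x ahead of the robot, y to its left, z up, the work surface at z = 0. Lengths are in mm, angles in degrees, forces in N, time in s.
With the tool pointing down it reaches from about 400 to 850 mm from the base axis. Payload 4.5 kg.
Tool frame: the origin (TCP) lies on the front face of the gripper's body, between the roots of the fingers; the fingertips stand 64 mm ahead of it and the grasp point (between the pads) lies 45 mm ahead of it; z points along the fingers, y is the line along which they close (so a half turn about z gives the same grasp; the last joint's range is limited). The gripper opens to 88 mm and grips with 3 to 60 N. Pads are 18 mm wide; open, the fingers measure 123 mm over their backs; the gripper's body (75 mm by 187 mm) begins 45 mm behind the grasp point.
Start: joints at [-65.73, 39.483, -11.15, 89.685, 9.013, 51.709, -12.324], TCP at [237.484, 578.143, 302.743] pointing down, gripper open.
Joint ranges: [-172.22, 172.22], [-26.19, 119.32], [-84.43, 86.54], [7.71, 146.69], [-57.33, 237.33], [2.42, 119.75], [-152.13, 152.13]. Speed limits (degrees/s): [147.25, 147.25, 180, 180, 180, 180, 180].

INTERFACE

Orientations are given as a 3x3 rotation matrix whose columns are the frame's x, y, z axes.
In Python, from bench import * gives the robot as it stands.
- The arm moves only by the tool send_rows, never from a script. Its argument "plan" is a list of rows, each an object with "fingers": the opening, from 0 (shut) to 1 (fully open); "travel": the shift along the tool's x, y, z in units of 30 mm (1.0 is 30 mm), a list of three; "turn": the turn, a rotation vector about the tool's x, y, z in units of 5 degrees (1.0 is 5 degrees), a list of three. In form: [{"fingers": fingers, "travel": [x, y, z], "turn": [rx, ry, rz]}, ...]. A call has 1 to 5 rows; each row is the pose to reach, as a shift and turn from the pose commanded when the call began, along the tool's axes at that moment; what a row does not reach only later rows make up. A row lasts 1/12 s, in which the tool goes at most 41.7 mm and 7.16 degrees, less where a joint would pass 70% of its speed; a pose out of reach is approached as far as the arm can. A call with a gripper value outside its range is refused whole. The fingers move at their own pace and stop on an object; "grip_force" is the grip in N (left out, the last holds). Time passes only in rows, so rows that repeat a pose let the fingers close. It gives the time, the measured TCP pose, the force, the opening and the grip force at its end, in the units of the state.
- sense(): the state, without advancing time (a new reading comes with each control period).
- camera(name): name is "scene" or "top"; returns the picture (420x560x3 uint8, blue, green, red); there is no depth.
- get_calibration(name): a dict with "vertical_fov" (degrees; the focal length in pixels is half the picture's height over the tangent of half this angle, whatever the lens; pixels are square), "cx", "cy" (the principal point, pixels), "extrinsics" (4x4, takes a point from world to camera coordinates). Camera axes: x right, y up, looking along -z (the intrinsics and any distortion apply to the point x, -y, -z); pixel columns grow to the right and rows downward; lengths in mm; the calibration is good to about 2 mm. A picture is of the moment at which its call begins. get_calibration takes no time and is no camera call.
- hand_in(): hands the job in; it is judged then, once.
The state is a dict: "t": time; "joints": joint angles; "qvel": joint speeds; "joint_efforts": joint torques, N m; "tcp_pos": TCP position; "ee_rot": TCP orientation; "wrist_force": force on the tool from outside, world axes, zero at the start; "wrist_torque": the same for the moment, N m; "gripper_width": finger opening in mm; "grasp_force": force on a finger pad.
Only numpy, scipy, OpenCV 4.12 (cv2) and the standard library are available. Lean on these libraries where they do the work, as an engineer would, in place of code of your own. Each camera call takes 0.05 s, during which the arm holds its last target. There are 200 camera calls.

## Working session

There is one attempt and no reset: what is moved stays moved. The work goes in short steps, Python scripts to look and compute and a tool call to move; the robot and the scene stay as the last step left them, time stands still between calls to the robot, and variables do not carry over. Pictures are saved under pics/ and viewed, at most 10 in all, crops included, and the job is handed in when it is done.

Besides the shell and the picture viewer there is one more tool, called after ">>>" as name([rows], argument=value, ...), one row to a line, values as JSON. send_rows: Moves the arm, as the interface text tells. Its arguments: {"type":"object","properties":{"plan":{"type":"array"},"grip_force":{"type":"number"}},"required":["plan"]}

```bash
mkdir -p pics; ls
python3 - <<'E'
from bench import *
import cv2,numpy as np
for n in("scene","top"):
    cv2.imwrite(f"pics/{n}0.png",camera(n)); c=get_calibration(n); print(n,{k:(np.round(v,3).tolist() if k=="extrinsics" else v) for k,v in c.items()})
s=sense(); print({k:np.round(v,2).tolist() for k,v in s.items()})
E
```

```text
pics
scene {'vertical_fov': 56.10978353459794, 'cx': 278.73447370985383, 'cy': 208.1567479835723, 'extrinsics': [[-0.584, 0.812, 0.004, 369.262], [-0.52, -0.378, 0.766, 213.128], [0.623, 0.445, 0.643, -1249.877], [0.0, 0.0, 0.0, 1.0]]}
top {'vertical_fov': 54.65128677308343, 'cx': 283.69025512901686, 'cy': 215.10612503284742, 'extrinsics': [[0.017, -1.0, -0.005, -62.816], [0.986, 0.016, 0.165, -634.477], [-0.164, -0.007, 0.986, -1110.775], [0.0, 0.0, 0.0, 1.0]]}
{'t': 0.1, 'joints': [-65.73, 39.53, -11.14, 89.74, 9.01, 51.71, -12.32], 'qvel': [-0.06, -0.09, 0.05, -0.25, -0.01, 0.08, 0.01], 'joint_efforts': [-0.0, -52.85, -1.27, -15.38, -0.05, 0.0, 0.0], 'tcp_pos': [237.38, 577.71, 302.02], 'ee_rot': [[-0.93, 0.38, -0.0], [0.38, 0.93, -0.0], [-0.0, -0.0, -1.0]], 'wrist_force': [-0.02, -0.8, -0.39], 'wrist_torque': [-0.01, 0.04, -0.01], 'grasp_force': 0.0, 'gripper_width': 88.18}
```

View pics/scene0.png

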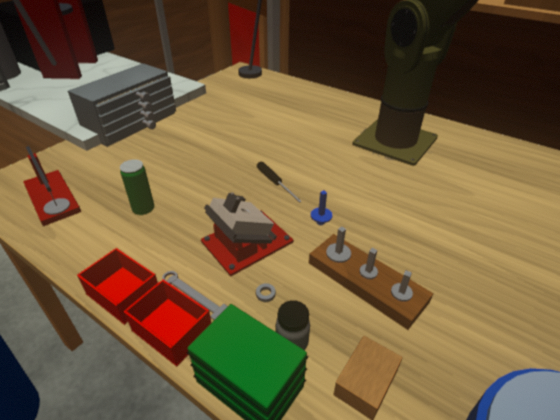

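View pics/top0.png

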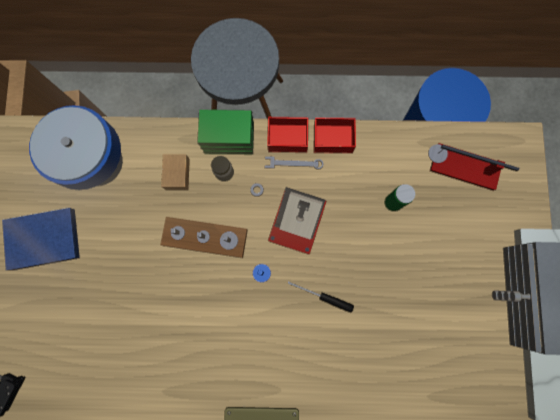

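The target plug (widest flange) is at the rack end nearest the fixture: top (229,240), scene (339,250). The fixture is at top (300,218) and scene (245,225).

```bash
cat > h.py <<'E'
import cv2,numpy as np
from bench import *
def ray(n,uv):
    c=get_calibration(n);E=np.array(c["extrinsics"]);f=210/np.tan(np.radians(c["vertical_fov"]/2))
    d=np.array([(uv[0]-c["cx"])/f,-(uv[1]-c["cy"])/f,-1.]);R=E[:3,:3]
    return -R.T@E[:3,3],R.T@d
def onz(n,uv,z):
    o,d=ray(n,uv);return o+d*(z-o[2])/d[2]
def proj(n,p):
    c=get_calibration(n);E=np.array(c["extrinsics"]);f=210/np.tan(np.radians(c["vertical_fov"]/2))
    q=E[:3,:3]@np.array(p)+E[:3,3];return np.array([c["cx"]+f*q[0]/-q[2],c["cy"]+f*q[1]/q[2]])
def tri(a,b):
    (o1,d1),(o2,d2)=ray("top",a),ray("scene",b)
    s=np.linalg.lstsq(np.c_[d1,-d2],o2-o1,rcond=None)[0]
    p,q=o1+s[0]*d1,o2+s[1]*d2;return (p+q)/2,np.linalg.norm(p-q)
E
python3 - <<'E'
from h import *
t=cv2.imread("pics/top0.png");s=cv2.imread("pics/scene0.png")
a=cv2.resize(t[180:260,155:335],None,fx=4.4,fy=4.4,interpolation=2)
cv2.imwrite("pics/ct.png",a)
cv2.imwrite("pics/cs.png",cv2.resize(s[180:325,195:440],None,fx=3.2,fy=3.2,interpolation=2))
print(onz("top",(229,240),36),onz("scene",(340,252),36))
E
```

```text
[563.07080732 103.79088631  36.        ] [561.49460469 107.9204813   36.        ]
```

View pics/ct.png

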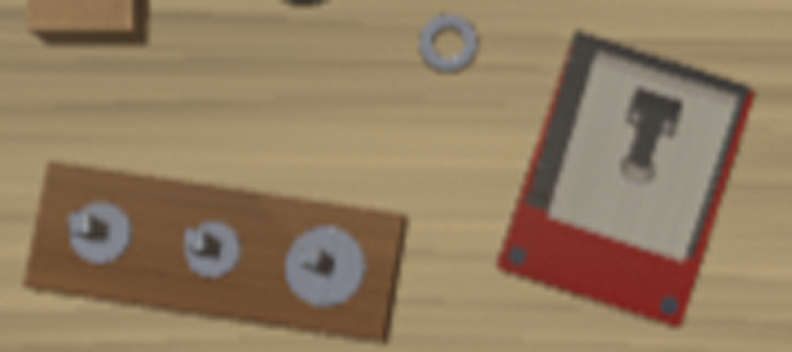

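View pics/cs.png

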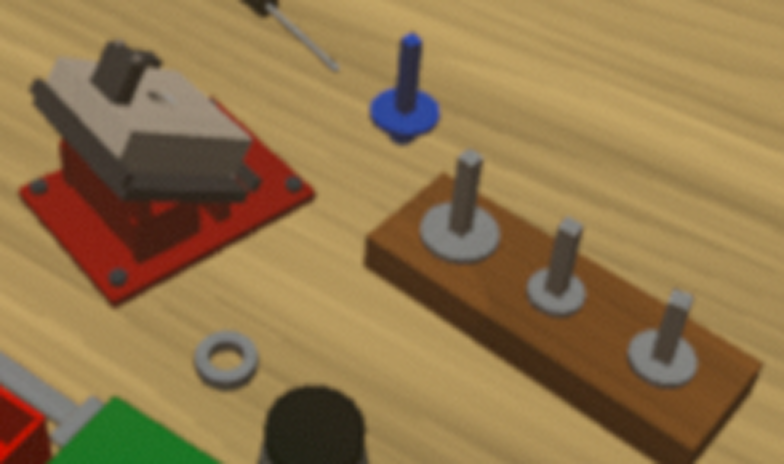

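The target's flange centre is at top (228.9,240.5). The bore shows below the keeper at about top (299.8,218) and scene (244,210). I'll take one magnified look at the fixture.

Run:
```python
from h import *
o=[]
for n,(x,y) in (("top",(275,185)),("scene",(200,180))):
    a=np.mean([camera(n).astype(float) for _ in range(4)],0); np.save(f"{n}.npy",a)
    o.append(cv2.resize(a[y:y+60,x:x+(50 if n=="top" else 80)].astype(np.uint8)[:50],None,fx=8 if n=="top" else 5,fy=8 if n=="top" else 5,interpolation=cv2.INTER_CUBIC))
h=max(i.shape[0] for i in o)
o=[cv2.copyMakeBorder(i,0,h-i.shape[0],0,0,0) for i in o]
cv2.imwrite("pics/fx.png",np.hstack(o)); print(np.hstack(o).shape)
g=np.load("top.npy").mean(2); print("rows212-226 cols 292-310\n",g[202:228,290:312].round().astype(int))
g=np.load("scene.npy").mean(2); print(g[202:218,235:262].round().astype(int))
# yaw
P=lambda n,c,z,k,x0,y0:onz(n,(x0+c[0]/k,y0+c[1]/k),z)
cs=[P("top",c,6,4.4,155,180) for c in((575,30),(755,90),(680,325),(498,268))]
for i in range(4):
    d=cs[(i+1)%4]-cs[i]; print("base",cs[i].round(1),np.linalg.norm(d).round(1),np.degrees(np.arctan2(d[1],d[0])).round(1))
cs=[P("top",c,30,4.4,155,180) for c in((50,162),(406,215),(387,342),(24,288))]
for i in range(4):
    d=cs[(i+1)%4]-cs[i]; print("rack",cs[i].round(1),np.linalg.norm(d).round(1),np.degrees(np.arctan2(d[1],d[0])).round(1))
print(np.mean(cs,0))
print("flange",P("top",(325,266),36,4.4,155,180),P("scene",(460,232),36,3.2,195,180),"handle end",P("scene",(469,158),102,3.2,195,180), proj("top",(563,104,102)))
print("bore",P("top",(637,168),88,4.4,155,180),P("scene",(157,97),88,3.2,195,180))
```

```text
(400, 800, 3)
rows212-226 cols 292-310
 [[147 145 145 146 145 145 147 146 116  76  59  58  58  59  62  66  76  99
  106 122 142 146]
 [146 144 145 146 144 146 147 145 106  72  63  60  60  59  59  59  58  61
   61  79 135 147]
 [146 145 146 145 144 146 146 135  95  75  68  64  62  62  61  61  59  58
   56  74 135 147]
 [145 145 146 145 145 147 146 124  94  94  78  68  65  65  64  62  62  60
   60  94 138 146]
 [144 144 145 144 145 147 145 120 101 114  90  70  67  66  66  65  67  64
   67 110 141 146]
 [144 145 145 144 146 147 145 116  97 100  82  68  66  66  66  73  88  79
   81 120 143 145]
 [144 145 144 144 146 147 146 136 119  90  70  65  66  66  66  84 111  97
  101 137 147 145]
 [144 144 143 144 146 146 147 148 146 105  72  65  65  66  66  87 106  94
  112 140 146 145]
 [144 145 143 145 145 146 146 148 146 104  71  65  65  66  76 106 109  95
  120 142 146 145]
 [145 144 144 145 146 146 146 148 140  97  68  65  65  68 101 137 136 127
  140 146 144 146]
 [144 144 144 145 146 146 148 147 121  81  66  66  65  72 123 145 147 146
  147 146 145 146]
 [144 143 144 146 146 146 148 146 104
[... 3065 characters left out ...]
38 138 138 137 138 138 137 137 138 137 137 136 137 137 137 136
  137 137 136 137 138 137 137 138 138]]
base [729.6 -56.5   6. ] 129.5 -108.0
base [ 689.7 -179.7    6. ] 168.0 162.7
base [ 529.3 -129.7    6. ] 127.3 73.5
base [565.3  -7.6   6. ] 171.4 -16.6
rack [628.6 290.3  30. ] 239.5 -97.6
rack [597.   52.8  30. ] 84.2 173.4
rack [513.3  62.6  30. ] 241.4 82.5
rack [544.6 301.9  30. ] 84.7 -7.9
[570.88176078 176.91219115  30.        ]
flange [561.75365136 104.13192231  36.        ] [564.30971833 106.49703483  36.        ] handle end [564.54006445 105.34916586 102.        ] [225.58233701 237.49462554]
bore [621.57686999 -97.28290881  88.        ] [ 621.22091987 -100.42999846   88.        ]
```

View pics/fx.png

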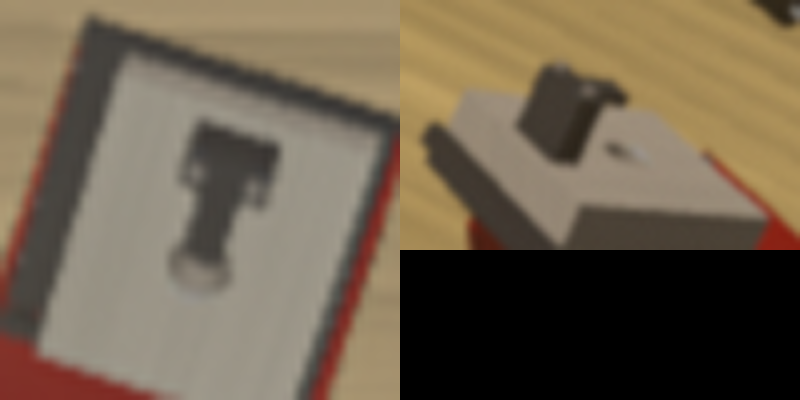

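The bore rim in the top view spans columns 295.7–303.9 with its lowest edge at row 221.3, so its centre is about (299.7,217.5). The keeper covers its uphill part. Next is the handle's yaw.

Run:
```python
from h import *
t=np.load("top.npy");s=np.load("scene.npy")
a=cv2.resize(t[225:255,213:245].astype(np.uint8),None,fx=12,fy=12,interpolation=2)
b=cv2.resize(s[220:268,322:358].astype(np.uint8),None,fx=10,fy=10,interpolation=2)
h=480;cv2.imwrite("pics/hd.png",np.hstack([cv2.copyMakeBorder(a,0,h-360,0,0,0),b]))
print("bore",onz("top",(299.7,217.5),88))
h=np.radians(-17.1);c,s_=np.cos(h),np.sin(h);H=np.array([c,s_,0]);U=np.array([0,0,1.]);T=np.radians(32)
x=np.cos(T)*H+np.sin(T)*U;z=-np.sin(T)*H+np.cos(T)*U;y=np.cross(z,x);o=onz("top",(299.7,217.5),88)
print(x,y,z)
for n in("top","scene"):
  print(n,[proj(n,o+11.5*(np.cos(k)*x+np.sin(k)*y)).round(1).tolist() for k in np.arange(0,6.28,np.pi/4)], "keeper edge",[proj(n,o+21.5*x+26*z+w*y).round(1).tolist() for w in(-7,7)])
  print("rack handle base corners yaw0/-7.6",[proj(n,np.array([562.5,104.5,102])+np.array([np.cos(k),np.sin(k),0])*8.5).round(1).tolist() for k in np.radians(-7.6+45)+np.arange(4)*np.pi/2])
```

```text
bore [623.48581231 -97.06168127  88.        ]
[ 0.81055845 -0.24936034  0.52991926] [0.29404033 0.95579301 0.        ] [-0.50649313  0.15581763  0.8480481 ]
top [[300.9, 213.8], [297.7, 214.0], [295.7, 216.2], [296.1, 219.2], [298.6, 221.1], [301.7, 221.0], [303.7, 218.8], [303.3, 215.8]] keeper edge [[303.1, 214.8], [298.1, 213.2]]
rack handle base corners yaw0/-7.6 [[223.6, 235.2], [222.8, 239.5], [227.2, 240.2], [228.0, 235.8]]
scene [[240.6, 211.1], [243.9, 213.2], [247.6, 214.3], [249.5, 213.7], [248.5, 211.8], [245.3, 209.8], [241.7, 208.7], [239.7, 209.2]] keeper edge [[240.2, 198.5], [243.8, 201.8]]
rack handle base corners yaw0/-7.6 [[342.3, 231.6], [345.9, 228.6], [341.0, 225.8], [337.4, 228.7]]
```

View pics/hd.png

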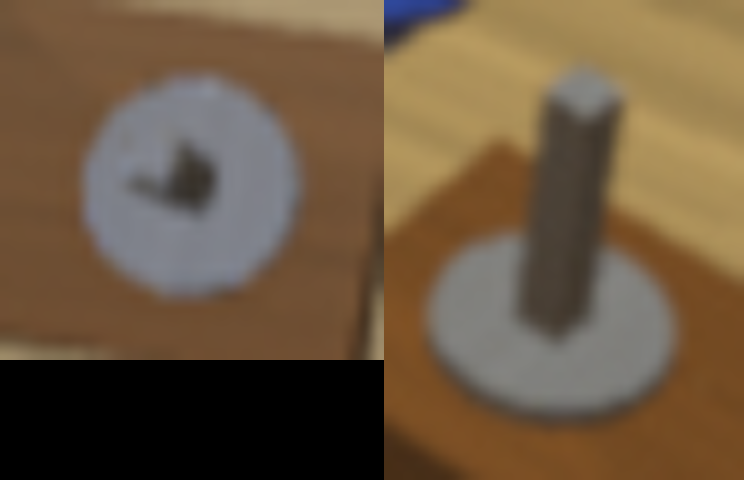

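Run:
```python
from h import *
P=lambda c,z:onz("scene",(322+(c[0]-384)/10-.45,220+c[1]/10-.45),z)[:2]
for nm,z,q in(("end",102-8+0,[(550,97),(585,68),(620,97),(583,118)]),("base",36,[(518,310),(557,340),(590,318)])):
    p=[P(c,z+(8 if nm=="end" else 0)) for c in q] if nm=="end" else [P(c,z) for c in q]
    print(nm,np.round(p,1).tolist())
    for i in range(len(p)-1):
        d=p[i+1]-p[i];print(np.linalg.norm(d).round(1),np.degrees(np.arctan2(d[1],d[0])).round(1))
    if nm=="end":print(np.mean(p,0))
    d=p[2]-p[0];print("diag",np.degrees(np.arctan2(d[1],d[0])).round(1))
```

```text
end [[568.2, 99.7], [556.6, 101.2], [560.0, 111.0], [569.7, 107.9]]
11.7 172.6
10.4 70.7
10.2 -17.3
[563.63516194 104.93758701]
diag 126.0
base [[564.1, 97.2], [566.8, 108.1], [557.2, 110.7]]
11.3 75.7
10.0 165.3
diag 117.1
```

```bash
cat >> h.py <<'E'
from scipy.spatial.transform import Rotation as Ro
def down(yaw):
    a=np.radians(yaw);y=np.array([-np.sin(a),np.cos(a),0]);z=np.array([0,0,-1.]);return np.c_[np.cross(y,z),y,z]
def go(p,R=None):
    s=sense();A=np.array(s["ee_rot"]);R=A if R is None else R
    print("t",round(s["t"],2),"at",np.round(s["tcp_pos"],1),"F",np.round(s["wrist_force"],1),"w",round(s["gripper_width"],1))
    print("travel",(A.T@(np.array(p)-s["tcp_pos"])/30).round(3).tolist(),"turn",(Ro.from_matrix(A.T@R).as_rotvec(degrees=True)/5).round(3).tolist())
E
python3 -c "
from h import *
go((563,104.8,200),down(-14))"
```

```text
t 0.5 at [237.5 578.1 302.7] F [-1.1 -0.  -0.5] w 88.1
travel [-16.032, -10.471, 3.424] turn [0.0, -0.0, -1.666]
```

>>> send_rows([
  {"fingers": 0.4, "travel": [-1.1, -0.7, 0], "turn": [0, 0, -0.3]},
  {"fingers": 0.4, "travel": [-2.2, -1.4, 0], "turn": [0, 0, -0.6]},
  {"fingers": 0.4, "travel": [-3.3, -2.1, 0], "turn": [0, 0, -1]},
  {"fingers": 0.4, "travel": [-4.4, -2.8, 0], "turn": [0, 0, -1.3]},
  {"fingers": 0.4, "travel": [-5.5, -3.6, 0], "turn": [0, 0, -1.67]},
])

```text
t: 0.92
tcp_pos: [350.0, 414.5, 302.9]
ee_rot: [[-0.971, 0.24, 0.001], [0.24, 0.971, 0.001], [-0.0, 0.001, -1.0]]
wrist_force: [1.4, 0.3, -0.1]
gripper_width: 57.0
grasp_force: 0.0
```

```bash
python3 -c "
from h import *
go((563,104.8,220),down(-14))"
```

```text
t 0.92 at [350.  414.5 302.9] F [ 1.4  0.3 -0.1] w 57.0
travel [-9.366, -8.323, 2.758] turn [0.013, 0.005, 0.025]
```

>>> send_rows([
  {"fingers": 0.4, "travel": [-1.0, -0.9, 0], "turn": [0, 0, 0]},
  {"fingers": 0.4, "travel": [-2.0, -1.8, 0], "turn": [0, 0, 0]},
  {"fingers": 0.4, "travel": [-3.0, -2.7, 0], "turn": [0, 0, 0]},
  {"fingers": 0.4, "travel": [-4.0, -3.6, 0], "turn": [0, 0, 0]},
  {"fingers": 0.4, "travel": [-5.0, -4.4, 0], "turn": [0, 0, 0]},
])

```text
t: 1.33
tcp_pos: [463.5, 248.9, 302.9]
ee_rot: [[-0.97, 0.242, 0.0], [0.242, 0.97, -0.0], [-0.0, -0.0, -1.0]]
wrist_force: [-0.4, -0.4, -0.6]
gripper_width: 35.2
grasp_force: 0.0
```

>>> send_rows([
  {"fingers": 0.4, "travel": [-1.0, -0.9, 0.3], "turn": [0, 0, 0]},
  {"fingers": 0.4, "travel": [-2.0, -1.8, 0.7], "turn": [0, 0, 0]},
  {"fingers": 0.4, "travel": [-3.0, -2.7, 1.3], "turn": [0, 0, 0]},
  {"fingers": 0.4, "travel": [-4.0, -3.6, 2.0], "turn": [0, 0, 0]},
  {"fingers": 0.4, "travel": [-4.37, -3.92, 2.5], "turn": [0, 0, 0]},
])

```text
t: 1.75
tcp_pos: [564.0, 100.1, 227.0]
ee_rot: [[-0.969, 0.247, 0.002], [0.247, 0.969, -0.003], [-0.003, -0.002, -1.0]]
wrist_force: [0.7, -0.4, 0.2]
gripper_width: 35.4
grasp_force: 0.0
```

Run:
```python
from h import *
go((563,104.8,127),down(-14))
a=camera("top");b=camera("scene")
cv2.imwrite("pics/g.png",np.hstack([cv2.resize(a[180:280,180:280],None,fx=4,fy=4,interpolation=2),cv2.resize(b[170:270,290:390],None,fx=4,fy=4,interpolation=2)]))
s=sense();p=np.array(s["tcp_pos"]);R=np.array(s["ee_rot"])
for n in("top","scene"):print(proj(n,p+R[:,2]*64),"grip pt",proj(n,(563,104.8,82)))
```

```text
t 1.75 at [564.  100.1 227. ] F [ 0.7 -0.4  0.2] w 35.4
travel [0.081, 0.151, 3.333] turn [-0.023, 0.032, -0.062]
[224.09941137 235.31429167] grip pt [226.34749929 238.28713879]
[342.6015219  204.84454639] grip pt [340.64169808 236.04913776]
```

View pics/g.png

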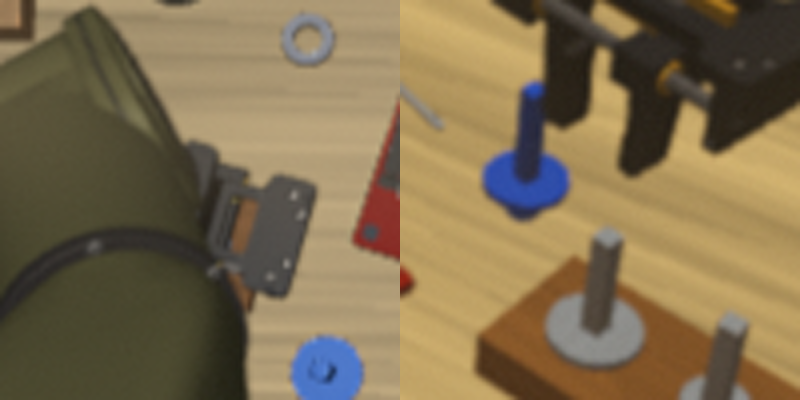

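The scene crop shows the two fingertips at about px (332,199) and (349,211), above the handle end at (342,229). They line up well enough, so I'm descending.

>>> send_rows([
  {"fingers": 0.4, "travel": [0.08, 0.13, 0.7], "turn": [0, 0, 0]},
  {"fingers": 0.4, "travel": [0.08, 0.13, 1.4], "turn": [0, 0, 0]},
  {"fingers": 0.4, "travel": [0.08, 0.13, 2.1], "turn": [0, 0, 0]},
  {"fingers": 0.4, "travel": [0.08, 0.13, 2.8], "turn": [0, 0, 0]},
  {"fingers": 0.4, "travel": [0.08, 0.13, 3.33], "turn": [0, 0, 0]},
])

```text
t: 2.27
tcp_pos: [559.5, 111.4, 127.1]
ee_rot: [[-0.971, 0.24, -0.001], [0.24, 0.971, 0.001], [0.001, 0.001, -1.0]]
wrist_force: [-0.6, -0.1, -0.2]
gripper_width: 35.2
grasp_force: 0.0
```

>>> send_rows([
  {"fingers": 0.2, "travel": [0, 0, 0], "turn": [0, 0, 0]},
  {"fingers": 0.0, "travel": [0, 0, 0], "turn": [0, 0, 0]},
  {"fingers": 0.0, "travel": [0, 0, 0], "turn": [0, 0, 0]},
  {"fingers": 0.0, "travel": [0, 0, 0], "turn": [0, 0, 0]},
  {"fingers": 0.0, "travel": [0, 0, 0], "turn": [0, 0, 0]},
], grip_force=40)

```text
t: 2.68
tcp_pos: [560.1, 108.8, 128.8]
ee_rot: [[-0.97, 0.242, 0.0], [0.242, 0.97, -0.001], [-0.001, -0.001, -1.0]]
wrist_force: [-1.1, -2.6, 2.7]
gripper_width: 11.4
grasp_force: 39.7
```

Run:
```python
from h import *
go((563,104.8,127),down(-14))
b=camera("scene")
cv2.imwrite("pics/g2.png",cv2.resize(b[180:280,280:380],None,fx=5,fy=5,interpolation=2))
```

```text
t 2.68 at [560.1 108.8 128.8] F [-1.1 -2.6  2.7] w 11.4
travel [-0.125, -0.107, 0.061] turn [-0.014, 0.008, -0.006]
```

View pics/g2.png

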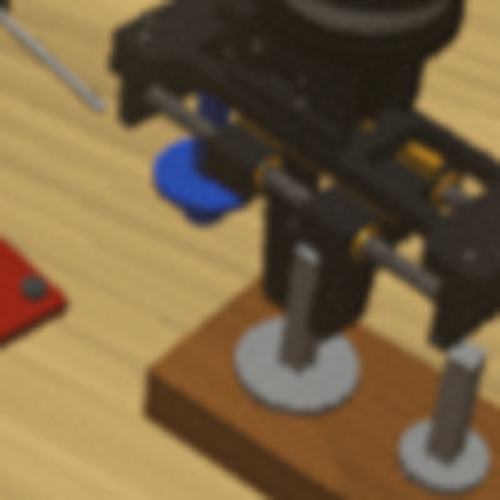

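The picture shows the handle at about px (341,230) between the two fingers. Width is 11.4 mm at 40 N, so the plug is gripped. Lifting next.

>>> send_rows([
  {"fingers": 0, "travel": [0, 0, -0.4], "turn": [0, 0, 0]},
  {"fingers": 0, "travel": [0, 0, -1.2], "turn": [0, 0, 0]},
  {"fingers": 0, "travel": [0, 0, -2.2], "turn": [0, 0, 0]},
  {"fingers": 0, "travel": [0, 0, -3.2], "turn": [0, 0, 0]},
  {"fingers": 0, "travel": [0, 0, -4.2], "turn": [0, 0, 0]},
])

```text
t: 3.15
tcp_pos: [560.2, 110.8, 256.2]
ee_rot: [[-0.971, 0.241, 0.001], [0.241, 0.971, 0.002], [-0.001, 0.002, -1.0]]
wrist_force: [0.8, 0.1, -2.2]
gripper_width: 11.8
grasp_force: 39.7
```

>>> send_rows([
  {"fingers": 0, "travel": [0, 0, 0], "turn": [0, 0, 0]},
  {"fingers": 0, "travel": [0, 0, 0], "turn": [0, 0, 0]},
])

```text
t: 3.32
tcp_pos: [561.2, 110.8, 256.3]
ee_rot: [[-0.97, 0.241, 0.005], [0.241, 0.97, 0.003], [-0.005, 0.004, -1.0]]
wrist_force: [-0.5, -0.4, -3.1]
gripper_width: 11.3
grasp_force: 39.7
```

```bash
cat >> h.py <<'E'
# bed frame model (o updated by touch), pose of TCP for a given plug-tip position in bed frame and uphill lean (deg)
YAW=-17.1;O=np.array([622.5,-95,88.]);L=120.8
def bed():
    h=np.radians(YAW);H=np.array([np.cos(h),np.sin(h),0]);U=np.array([0,0,1.]);T=np.radians(32)
    x=np.cos(T)*H+np.sin(T)*U;z=-np.sin(T)*H+np.cos(T)*U;return np.c_[x,np.cross(z,x),z]
def pose(tip,lean,off=(0,0)):
    B=bed();a=np.radians(lean);pz=B@[np.sin(a),0,np.cos(a)]
    R=np.c_[np.cross(B[:,1],-pz),B[:,1],-pz]
    return O+B@np.array(tip)+pz*L-R[:,0]*off[0]-R[:,1]*off[1],R
def where(off=(0,0)):
    s=sense();B=bed();R=np.array(s["ee_rot"]);t=np.array(s["tcp_pos"])+R@[off[0],off[1],L]
    pz=B.T@-R[:,2];print("tip in bed",(B.T@(t-O)).round(2),"lean",np.degrees(np.arctan2(pz[0],pz[2])).round(2),"side",np.degrees(np.arcsin(pz[1])).round(2),"F bed",(B.T@s["wrist_force"]).round(1),"T tool",(R.T@s["wrist_torque"]).round(2),"t",round(s["t"],2))
E
python3 - <<'E'
from h import *
s=sense();print(s["wrist_force"],np.array(s["ee_rot"]).T@s["wrist_torque"])
go(*pose((-30,0,60),18)); where()
a=camera("scene");cv2.imwrite("pics/l.png",cv2.resize(a[130:230,290:390],None,fx=5,fy=5,interpolation=2))
p=np.array(s["tcp_pos"]);R=np.array(s["ee_rot"])
print("axis pred: grip, flange top, tip",[proj("scene",p+R[:,2]*k) for k in(L-94,L-28,L)])
E
```

```text
[-0.50098717 -0.41379801 -3.0886076 ] [-0.00383502  0.0305989   0.03719726]
t 3.32 at [561.2 110.8 256.3] F [-0.5 -0.4 -3.1] w 11.3
travel [-0.757, -6.009, 0.517] turn [0.122, -2.748, 0.619]
tip in bed [-75.36 179.19 103.11] lean 31.75 side -0.23 F bed [-1.9 -0.5 -2.4] T tool [-0.    0.03  0.04] t 3.32
axis pred: grip, flange top, tip [array([352.77088353, 177.41480127]), array([348.40845865, 205.99915545]), array([346.70331673, 217.17192793])]
```

View pics/l.png

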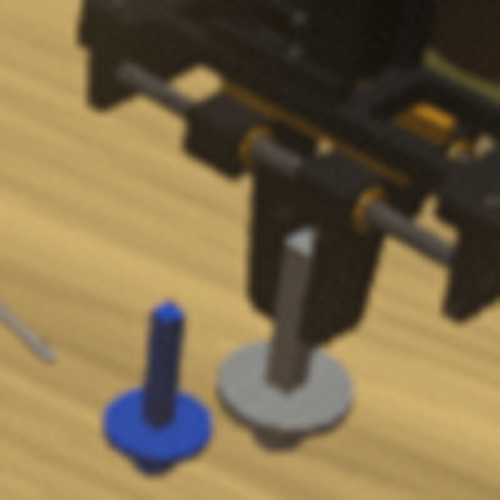

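The plug hangs upright. Its handle end is at (350.2,177.6), its flange at (346.6,206.2) and its tip at (345.4,217.6), all a steady 2 px left of prediction, as the fingertips were. That is camera bias, so the plug is centred in the grip. I'll apply the bias to the bore and check the top view with the plug held.

Run:
```python
from h import *
print(onz("scene",(246.6,210.4),88),onz("scene",(244.6,210.6),88),onz("top",(299.7,217.5),88))
# distance scale
```

```text
[618.22512657 -95.81447317  88.        ] [621.27876609 -98.88025063  88.        ] [623.48581231 -97.06168127  88.        ]
```

```bash
sed -i 's/O=np.array(\[622.5,-95,88.\])/O=np.array([620.5,-94.5,88.])/' h.py; python3 -c "
from h import *
go(*pose((-30,0,50),18))"
```

```text
t 3.37 at [560.2 110.2 254.6] F [-0.2  0.  -2.4] w 11.5
travel [-0.894, -5.991, 0.755] turn [0.094, -2.785, 0.623]
```

>>> send_rows([
  {"fingers": 0, "travel": [-0.15, -1.1, 0], "turn": [0, -0.4, 0.1]},
  {"fingers": 0, "travel": [-0.3, -2.3, 0], "turn": [0, -1, 0.2]},
  {"fingers": 0, "travel": [-0.5, -3.5, 0.2], "turn": [0, -1.6, 0.35]},
  {"fingers": 0, "travel": [-0.7, -4.8, 0.5], "turn": [0.05, -2.2, 0.5]},
  {"fingers": 0, "travel": [-0.9, -6.0, 0.75], "turn": [0.09, -2.78, 0.62]},
])

```text
t: 3.78
tcp_pos: [541.2, -73.1, 230.0]
ee_rot: [[-0.928, 0.295, 0.229], [0.286, 0.956, -0.072], [-0.24, -0.002, -0.971]]
wrist_force: [0.4, -1.1, -3.3]
gripper_width: 11.6
grasp_force: 39.7
```

>>> send_rows([
  {"fingers": 0, "travel": [0, 0, 0], "turn": [0, 0, 0]},
  {"fingers": 0, "travel": [0, 0, 0], "turn": [0, 0, 0]},
  {"fingers": 0, "travel": [0, 0, 0], "turn": [0, 0, 0]},
])

```text
t: 4.03
tcp_pos: [542.6, -70.4, 230.3]
ee_rot: [[-0.929, 0.293, 0.228], [0.285, 0.956, -0.07], [-0.238, -0.001, -0.971]]
wrist_force: [-0.1, 0.8, -2.1]
gripper_width: 11.7
grasp_force: 39.7
```

```bash
python3 -c "
from h import *
where();go(*pose((-26,0,10),18))"
```

```text
tip in bed [-31.53   0.07  49.16] lean 18.22 side 0.02 F bed [-1.3  0.7 -1.6] T tool [-0.09  0.3   0.05] t 4.03
t 4.03 at [542.6 -70.4 230.3] F [-0.1  0.8 -2.1] w 11.7
travel [-0.568, -0.004, 1.182] turn [-0.004, -0.044, 0.011]
```

>>> send_rows([
  {"fingers": 0, "travel": [-0.14, 0, 0.3], "turn": [0, 0, 0]},
  {"fingers": 0, "travel": [-0.28, 0, 0.6], "turn": [0, 0, 0]},
  {"fingers": 0, "travel": [-0.42, 0, 0.9], "turn": [0, 0, 0]},
  {"fingers": 0, "travel": [-0.57, 0, 1.18], "turn": [0, -0.04, 0]},
  {"fingers": 0, "travel": [-0.57, 0, 1.18], "turn": [0, -0.04, 0]},
])

```text
t: 4.45
tcp_pos: [567.9, -78.7, 199.2]
ee_rot: [[-0.927, 0.294, 0.232], [0.285, 0.956, -0.073], [-0.243, -0.001, -0.97]]
wrist_force: [0.3, -0.4, -1.8]
gripper_width: 11.4
grasp_force: 39.7
```

```bash
python3 -c "
from h import *
where();go(*pose((-26,0,1),18))"
```

```text
tip in bed [-24.87  -0.49   8.48] lean 17.94 side 0.07 F bed [-0.6 -0.3 -1.8] T tool [0.03 0.36 0.01] t 4.45
t 4.45 at [567.9 -78.7 199.2] F [ 0.3 -0.4 -1.8] w 11.4
travel [-0.045, 0.012, 0.249] turn [-0.013, 0.011, 0.008]
```

>>> send_rows([
  {"fingers": 0, "travel": [-0.01, 0, 0.04], "turn": [0, 0, 0]},
  {"fingers": 0, "travel": [-0.02, 0, 0.08], "turn": [0, 0, 0]},
  {"fingers": 0, "travel": [-0.03, 0, 0.11], "turn": [0, 0, 0]},
  {"fingers": 0, "travel": [-0.04, 0, 0.13], "turn": [0, 0, 0]},
  {"fingers": 0, "travel": [-0.05, 0, 0.15], "turn": [0, 0, 0]},
])

```text
t: 4.87
tcp_pos: [569.3, -79.5, 197.3]
ee_rot: [[-0.927, 0.294, 0.233], [0.285, 0.956, -0.073], [-0.244, -0.001, -0.97]]
wrist_force: [-0.1, 0.5, -3.0]
gripper_width: 11.6
grasp_force: 39.7
```

```bash
python3 -c "
from h import *
where()"
```

```text
tip in bed [-24.43  -0.88   5.99] lean 17.88 side 0.06 F bed [-1.8  0.4 -2.5] T tool [0.03 0.34 0.01] t 4.87
```

>>> send_rows([
  {"fingers": 0, "travel": [-0.01, 0, 0.02], "turn": [0, 0, 0]},
  {"fingers": 0, "travel": [-0.02, 0, 0.04], "turn": [0, 0, 0]},
  {"fingers": 0, "travel": [-0.02, 0, 0.06], "turn": [0, 0, 0]},
  {"fingers": 0, "travel": [-0.02, 0, 0.06], "turn": [0, 0, 0]},
])

```text
t: 5.2
tcp_pos: [570.2, -79.9, 195.4]
ee_rot: [[-0.927, 0.294, 0.233], [0.285, 0.956, -0.073], [-0.244, -0.001, -0.97]]
wrist_force: [0.2, 0.5, -2.2]
gripper_width: 11.5
grasp_force: 39.7
```

```bash
python3 -c "
from h import *
where()"
```

```text
tip in bed [-24.61  -0.96   3.86] lean 17.9 side 0.07 F bed [-1.1  0.5 -1.9] T tool [-0.04  0.39  0.01] t 5.2
```

>>> send_rows([
  {"fingers": 0, "travel": [-0.01, 0, 0.03], "turn": [0, 0, 0]},
  {"fingers": 0, "travel": [-0.02, 0, 0.06], "turn": [0, 0, 0]},
  {"fingers": 0, "travel": [-0.03, 0, 0.1], "turn": [0, 0, 0]},
  {"fingers": 0, "travel": [-0.03, 0, 0.1], "turn": [0, 0, 0]},
  {"fingers": 0, "travel": [-0.03, 0, 0.1], "turn": [0, 0, 0]},
])

```text
t: 5.62
tcp_pos: [571.3, -80.1, 193.9]
ee_rot: [[-0.927, 0.294, 0.233], [0.285, 0.956, -0.073], [-0.244, -0.001, -0.97]]
wrist_force: [-5.5, 1.4, 12.0]
gripper_width: 11.3
grasp_force: 39.7
```

```bash
python3 -c "
from h import *
where()"
```

```text
tip in bed [-24.37  -0.88   2.02] lean 17.87 side 0.07 F bed [ 1.5 -0.3 13.2] T tool [0.01 0.91 0.04] t 5.62
```

>>> send_rows([
  {"fingers": 0, "travel": [-0.05, 0, -0.035], "turn": [0, 0, 0]},
  {"fingers": 0, "travel": [-0.11, 0, -0.06], "turn": [0, 0, 0]},
  {"fingers": 0, "travel": [-0.17, 0, -0.08], "turn": [0, 0, 0]},
  {"fingers": 0, "travel": [-0.23, 0, -0.1], "turn": [0, 0, 0]},
  {"fingers": 0, "travel": [-0.23, 0, -0.1], "turn": [0, 0, 0]},
])

```text
t: 6.03
tcp_pos: [578.0, -82.4, 197.6]
ee_rot: [[-0.927, 0.294, 0.233], [0.285, 0.956, -0.073], [-0.245, -0.001, -0.97]]
wrist_force: [-1.8, 0.1, 1.5]
gripper_width: 11.3
grasp_force: 39.8
```

```bash
python3 -c "
from h import *
where()"
```

```text
tip in bed [-16.45  -1.06   1.35] lean 17.84 side 0.06 F bed [-0.7 -0.5  2.2] T tool [0.16 0.56 0.03] t 6.03
```

>>> send_rows([
  {"fingers": 0, "travel": [-0.05, 0, -0.005], "turn": [0, 0, 0]},
  {"fingers": 0, "travel": [-0.1, 0, -0.01], "turn": [0, 0, 0]},
  {"fingers": 0, "travel": [-0.15, 0, -0.02], "turn": [0, 0, 0]},
  {"fingers": 0, "travel": [-0.2, 0, -0.03], "turn": [0, 0, 0]},
  {"fingers": 0, "travel": [-0.2, 0, -0.03], "turn": [0, 0, 0]},
])

```text
t: 6.45
tcp_pos: [583.6, -84.0, 199.9]
ee_rot: [[-0.927, 0.294, 0.234], [0.285, 0.956, -0.073], [-0.245, -0.001, -0.97]]
wrist_force: [-0.8, -0.5, -0.9]
gripper_width: 11.6
grasp_force: 39.8
```

```bash
python3 -c "
from h import *
where()"
```

```text
tip in bed [-10.22  -0.88   0.17] lean 17.82 side 0.05 F bed [-1.  -0.7 -0.4] T tool [ 0.02  0.54 -0.03] t 6.45
```

>>> send_rows([
  {"fingers": 0, "travel": [-0.05, 0, -0.005], "turn": [0, 0, 0]},
  {"fingers": 0, "travel": [-0.1, 0, -0.01], "turn": [0, 0, 0]},
  {"fingers": 0, "travel": [-0.15, 0, -0.01], "turn": [0, 0, 0]},
  {"fingers": 0, "travel": [-0.2, 0, -0.02], "turn": [0, 0, 0]},
  {"fingers": 0, "travel": [-0.2, 0, -0.02], "turn": [0, 0, 0]},
])

```text
t: 6.87
tcp_pos: [589.2, -85.5, 202.0]
ee_rot: [[-0.927, 0.294, 0.234], [0.285, 0.956, -0.073], [-0.245, -0.0, -0.969]]
wrist_force: [-0.0, -0.4, -2.4]
gripper_width: 11.9
grasp_force: 39.8
```

```bash
python3 -c "
from h import *
where()"
```

```text
tip in bed [-4.18 -0.63 -1.06] lean 17.81 side 0.03 F bed [-1.2 -0.3 -2.1] T tool [0.03 0.34 0.03] t 6.87
```

>>> send_rows([
  {"fingers": 0, "travel": [-0.04, 0, 0], "turn": [0, 0, 0]},
  {"fingers": 0, "travel": [-0.08, 0, 0], "turn": [0, 0, 0]},
  {"fingers": 0, "travel": [-0.12, 0, 0], "turn": [0, 0, 0]},
  {"fingers": 0, "travel": [-0.15, 0, 0], "turn": [0, 0, 0]},
  {"fingers": 0, "travel": [-0.15, 0, 0], "turn": [0, 0, 0]},
])

```text
t: 7.28
tcp_pos: [592.0, -86.5, 202.6]
ee_rot: [[-0.927, 0.294, 0.231], [0.285, 0.956, -0.073], [-0.242, -0.001, -0.97]]
wrist_force: [-1.2, 0.9, -2.0]
gripper_width: 11.7
grasp_force: 39.8
```

```bash
python3 -c "
from h import *
where()"
```

```text
tip in bed [-1.68 -0.92 -2.05] lean 17.97 side 0.08 F bed [-2.3  0.5 -1. ] T tool [-0.03  0.75 -0.02] t 7.28
```

>>> send_rows([
  {"fingers": 0, "travel": [0, 0, 0.03], "turn": [0, 0, 0]},
  {"fingers": 0, "travel": [-0.01, 0, 0.06], "turn": [0, 0, 0]},
  {"fingers": 0, "travel": [-0.02, 0, 0.1], "turn": [0, 0, 0]},
  {"fingers": 0, "travel": [-0.02, 0, 0.1], "turn": [0, 0, 0]},
  {"fingers": 0, "travel": [-0.02, 0, 0.1], "turn": [0, 0, 0]},
])

```text
t: 7.7
tcp_pos: [593.1, -87.1, 199.6]
ee_rot: [[-0.927, 0.294, 0.231], [0.285, 0.956, -0.073], [-0.242, -0.002, -0.97]]
wrist_force: [-1.2, 1.1, -4.2]
gripper_width: 11.2
grasp_force: 39.8
```

```bash
python3 -c "
from h import *
where()"
```

```text
tip in bed [-2.25 -1.16 -5.24] lean 17.98 side 0.1 F bed [-3.5  0.7 -2.8] T tool [-0.01  1.14 -0.01] t 7.7
```

```bash
sed -i 's/^def bed/def _b():pass\ndef bed/' h.py
cat >> h.py <<'E'
O=O-bed()@[2.5,1.1,1.0]
def edge(th,d):
    a=np.radians(th);return (10.2-10*np.cos(a),0,-d+10*np.sin(a))
E
python3 -c "
from h import *
where()
for th,d in((13,7),(9,7.5)):print(edge(th,d));go(*pose(edge(th,d),th))"
```

```text
tip in bed [ 0.25 -0.06 -4.24] lean 17.98 side 0.1 F bed [-3.5  0.7 -2.8] T tool [-0.01  1.14 -0.01] t 7.7
(np.float64(0.4562993521476475), 0, np.float64(-4.7504894565613505))
t 7.7 at [593.1 -87.1 199.6] F [-1.2  1.1 -4.2] w 11.2
travel [0.338, -0.005, 0.029] turn [-0.019, -0.997, 0.004]
(np.float64(0.3231165940486207), 0, np.float64(-5.935655349597692))
t 7.7 at [593.1 -87.1 199.6] F [-1.2  1.1 -4.2] w 11.2
travel [0.609, -0.004, 0.102] turn [-0.019, -1.797, 0.005]
```

>>> send_rows([
  {"fingers": 0, "travel": [0.08, 0, 0.01], "turn": [0, -0.25, 0]},
  {"fingers": 0, "travel": [0.17, 0, 0.02], "turn": [0, -0.5, 0]},
  {"fingers": 0, "travel": [0.25, 0, 0.03], "turn": [0, -0.75, 0]},
  {"fingers": 0, "travel": [0.34, 0, 0.03], "turn": [0, -1, 0]},
  {"fingers": 0, "travel": [0.34, 0, 0.03], "turn": [0, -1, 0]},
])

```text
t: 8.12
tcp_pos: [583.8, -83.6, 196.4]
ee_rot: [[-0.904, 0.293, 0.312], [0.276, 0.956, -0.097], [-0.327, -0.002, -0.945]]
wrist_force: [-1.1, -0.3, -2.6]
gripper_width: 11.6
grasp_force: 39.9
```

```bash
python3 -c "
from h import *
where()
for th,d in((9,7.5),(6,9)):go(*pose(edge(th,d),th))"
```

```text
tip in bed [ 0.44  0.51 -4.55] lean 12.92 side 0.08 F bed [-2.2 -0.6 -1.7] T tool [ 0.05  0.76 -0.04] t 8.12
t 8.12 at [583.8 -83.6 196.4] F [-1.1 -0.3 -2.6] w 11.6
travel [0.269, -0.022, 0.055] turn [-0.015, -0.783, 0.021]
t 8.12 at [583.8 -83.6 196.4] F [-1.1 -0.3 -2.6] w 11.6
travel [0.466, -0.022, 0.141] turn [-0.015, -1.383, 0.022]
```

Very light forces. I'm continuing to straighten.

>>> send_rows([
  {"fingers": 0, "travel": [0.09, 0, 0.02], "turn": [0, -0.28, 0]},
  {"fingers": 0, "travel": [0.19, 0, 0.04], "turn": [0, -0.56, 0]},
  {"fingers": 0, "travel": [0.28, -0.01, 0.06], "turn": [0, -0.83, 0]},
  {"fingers": 0, "travel": [0.37, -0.01, 0.1], "turn": [0, -1.1, 0]},
  {"fingers": 0, "travel": [0.47, -0.01, 0.14], "turn": [0, -1.38, 0]},
])

```text
t: 8.53
tcp_pos: [564.6, -80.4, 184.2]
ee_rot: [[-0.912, 0.288, 0.293], [0.265, 0.957, -0.116], [-0.313, -0.028, -0.949]]
wrist_force: [1.9, 7.9, 4.6]
gripper_width: 11.7
grasp_force: 40.0
```

```bash
python3 -c "
from h import *
where()
for th,d in((3,11),(0,13)):go(*pose(edge(th,d),th))"
```

```text
tip in bed [-24.    -4.87  -4.23] lean 13.71 side 1.43 F bed [2.  8.1 4.2] T tool [-2.38 -0.32 -0.17] t 8.53
t 8.53 at [564.6 -80.4 184.2] F [1.9 7.9 4.6] w 11.7
travel [-0.086, 0.063, 0.078] turn [-0.269, -2.143, 0.194]
t 8.53 at [564.6 -80.4 184.2] F [1.9 7.9 4.6] w 11.7
travel [0.1, 0.069, 0.205] turn [-0.264, -2.743, 0.202]
```

Run:
```python
from h import *
s=sense();print(np.round(s["joints"],1),np.round(s["qvel"],1))
a=camera("scene");cv2.imwrite("pics/x.png",np.hstack([cv2.resize(a[150:250,200:300],None,fx=4,fy=4,interpolation=2),cv2.resize(camera("top")[170:270,250:350],None,fx=4,fy=4,interpolation=2)]))
where()
```

```text
[  6.8  42.8 -10.3 119.1  85.1  13.6  -9. ] [  24.1    2.4  -44.6   10.6  124.8   34.5 -122.5]
tip in bed [-24.5   -4.91  -4.31] lean 13.77 side 1.4 F bed [5.3 8.2 1.7] T tool [-2.32 -0.98 -0.16] t 8.63
```

View pics/x.png

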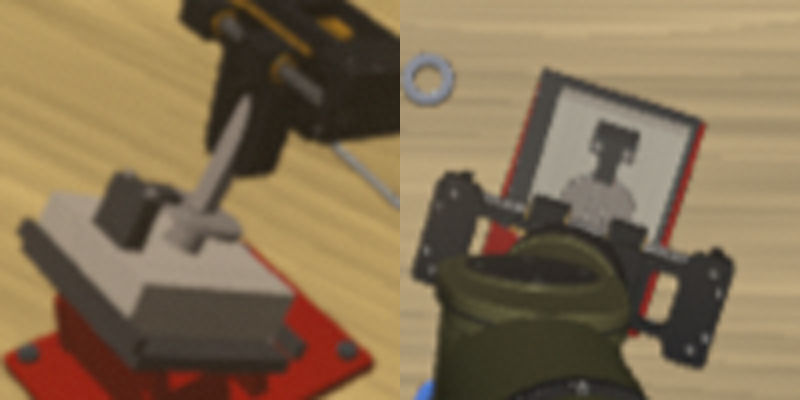

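The plug's tip is still at the bore mouth, scene px (245,212), with its flange at top px (299,220). The hand has swung downhill: joint 6 is near zero and joint 5 is spinning, so this is a wrist singularity. I'll work out the numbers before moving.

Run:
```python
from h import *
s=sense();print(np.round(s["joints"],1),np.round(s["qvel"],1),s["tcp_pos"]);where()
R=np.array(s["ee_rot"]);g=np.array(s["tcp_pos"])+R[:,2]*45;B=bed();gb=B.T@(g-O);print("grip in bed",gb.round(1),"tool z in bed",(B.T@R[:,2]).round(3),"tool y",(B.T@R[:,1]).round(3))
# handle end in views: saved crops
for n,c in (("scene",(248,97)),):
    uv=(200+c[0]/4-.4+2,150+c[1]/4-.4);o,d=ray(n,uv);print("handle end ray in bed",(B.T@(o-O)).round(1),(B.T@d).round(4))
    # intersect with bed y≈plane through grip
    k=(gb[1]-(B.T@(o-O))[1])/(B.T@d)[1];print((B.T@(o-O)+k*(B.T@d)).round(1))
```

```text
[  6.9  42.8 -10.3 119.1  85.   13.5  -8.8] [-1.4 -0.3  2.9 -1.5 -9.7 -1.9  9.4] [564.29061038 -80.41421231 183.88538513]
tip in bed [-24.5   -4.91  -4.31] lean 13.77 side 1.4 F bed [5.3 8.2 1.7] T tool [-2.32 -0.98 -0.16] t 8.63
grip in bed [-6.5 -3.1 69.3] tool z in bed [-0.238 -0.024 -0.971] tool y [-0.021  1.    -0.02 ]
handle end ray in bed [579.7 556.6 290.4] [-0.702  -0.6768 -0.2414]
[-0.7 -3.1 90.8]
```

>>> send_rows([
  {"fingers": 0, "travel": [0, 0, 0], "turn": [0, 0, 0]},
])

```text
t: 8.72
tcp_pos: [564.6, -80.5, 184.0]
ee_rot: [[-0.912, 0.288, 0.291], [0.265, 0.957, -0.115], [-0.312, -0.028, -0.95]]
wrist_force: [4.9, 8.2, 3.5]
gripper_width: 11.5
grasp_force: 40.0
```

```bash
cat >> h.py <<'E'
def grip(target=None):
    s=sense();R=np.array(s["ee_rot"]);B=bed();g=B.T@(np.array(s["tcp_pos"])+R[:,2]*45-O)
    print("grip",g.round(1),"J",np.round(s["joints"],1)[3:],"F",(B.T@s["wrist_force"]).round(1),"T",(R.T@s["wrist_torque"]).round(2),"w",round(s["gripper_width"],1),"t",round(s["t"],2))
    if target is not None:print("travel",(R.T@B@(np.array(target)-g)/30).round(3).tolist())
E
python3 -c "
from h import *
where();grip((-1,0,69))"
```

```text
tip in bed [-24.22  -4.9   -4.32] lean 13.78 side 1.41 F bed [3.8 9.3 1.8] T tool [-2.38 -0.79 -0.2 ] t 8.72
grip [-6.2 -3.  69.3] J [119.   84.6  13.4  -8.5] F [3.8 9.3 1.8] T [-2.38 -0.79 -0.2 ] w 11.5 t 8.72
travel [-0.171, 0.098, -0.035]
```

>>> send_rows([
  {"fingers": 0, "travel": [-0.04, 0.03, -0.01], "turn": [0, 0, 0]},
  {"fingers": 0, "travel": [-0.08, 0.06, -0.02], "turn": [0, 0, 0]},
  {"fingers": 0, "travel": [-0.12, 0.1, -0.03], "turn": [0, 0, 0]},
  {"fingers": 0, "travel": [-0.12, 0.1, -0.03], "turn": [0, 0, 0]},
])

```text
t: 9.05
tcp_pos: [566.4, -79.9, 184.9]
ee_rot: [[-0.913, 0.291, 0.287], [0.267, 0.956, -0.119], [-0.309, -0.032, -0.95]]
wrist_force: [2.1, 4.3, 0.4]
gripper_width: 11.3
grasp_force: 39.9
```

```bash
python3 -c "
from h import *
where();grip((-1,0,69))"
```

```text
tip in bed [-22.78  -4.42  -4.32] lean 13.97 side 1.69 F bed [ 0.9  4.8 -0. ] T tool [-1.7   0.03 -0.2 ] t 9.05
grip [-4.5 -2.2 69.2] J [118.5  81.5  13.9  -5.7] F [ 0.9  4.8 -0. ] T [-1.7   0.03 -0.2 ] w 11.3 t 9.05
travel [-0.116, 0.07, -0.024]
```

>>> send_rows([
  {"fingers": 0, "travel": [-0.04, 0.03, -0.01], "turn": [-0.1, 0, 0]},
  {"fingers": 0, "travel": [-0.08, 0.06, -0.02], "turn": [-0.2, 0, 0]},
  {"fingers": 0, "travel": [-0.12, 0.09, -0.02], "turn": [-0.3, 0, 0]},
  {"fingers": 0, "travel": [-0.12, 0.09, -0.02], "turn": [-0.3, 0, 0]},
  {"fingers": 0, "travel": [-0.12, 0.09, -0.02], "turn": [-0.3, 0, 0]},
])

```text
t: 9.47
tcp_pos: [567.0, -81.9, 185.1]
ee_rot: [[-0.913, 0.288, 0.288], [0.27, 0.958, -0.101], [-0.305, -0.015, -0.952]]
wrist_force: [2.3, 4.1, -0.2]
gripper_width: 11.6
grasp_force: 39.7
```

```bash
python3 -c "
from h import *
where();grip((0,0,65))"
```

```text
tip in bed [-22.32  -4.01  -4.68] lean 14.24 side 0.69 F bed [ 0.8  4.6 -0.7] T tool [-1.42  0.06 -0.16] t 9.47
grip [-3.7 -3.1 68.8] J [118.3  80.2  13.1  -3.7] F [ 0.8  4.6 -0.7] T [-1.42  0.06 -0.16] w 11.6 t 9.47
travel [-0.151, 0.103, 0.091]
```

>>> send_rows([
  {"fingers": 0, "travel": [-0.04, 0.04, 0.0], "turn": [-0.05, 0, 0]},
  {"fingers": 0, "travel": [-0.08, 0.08, 0.02], "turn": [-0.1, 0, 0]},
  {"fingers": 0, "travel": [-0.12, 0.11, 0.05], "turn": [-0.15, 0, 0]},
  {"fingers": 0, "travel": [-0.15, 0.14, 0.09], "turn": [-0.15, 0, 0]},
  {"fingers": 0, "travel": [-0.15, 0.14, 0.09], "turn": [-0.15, 0, 0]},
])

```text
t: 9.88
tcp_pos: [571.3, -81.7, 182.6]
ee_rot: [[-0.914, 0.288, 0.287], [0.272, 0.958, -0.094], [-0.302, -0.008, -0.953]]
wrist_force: [0.5, -0.4, -2.8]
gripper_width: 11.4
grasp_force: 39.7
```

```bash
python3 -c "
from h import *
where();grip((0,0,62))"
```

```text
tip in bed [-20.46  -1.79  -8.85] lean 14.41 side 0.3 F bed [-1.  -0.2 -2.7] T tool [0.1  0.59 0.05] t 9.88
grip [-1.6 -1.4 64.6] J [117.6  78.6  13.1  -1.9] F [-1.  -0.2 -2.7] T [0.1  0.59 0.05] w 11.4 t 9.88
travel [-0.073, 0.046, 0.069]
```

>>> send_rows([
  {"fingers": 0, "travel": [-0.03, 0.01, 0.02], "turn": [0, 0, 0]},
  {"fingers": 0, "travel": [-0.06, 0.03, 0.05], "turn": [0, 0, 0]},
  {"fingers": 0, "travel": [-0.08, 0.03, 0.09], "turn": [0, 0, 0]},
  {"fingers": 0, "travel": [-0.09, 0.03, 0.13], "turn": [0, 0, 0]},
  {"fingers": 0, "travel": [-0.09, 0.03, 0.13], "turn": [0, 0, 0]},
])

```text
t: 10.3
tcp_pos: [574.7, -81.5, 179.7]
ee_rot: [[-0.914, 0.287, 0.287], [0.272, 0.958, -0.093], [-0.302, -0.007, -0.953]]
wrist_force: [-2.9, -2.4, -3.2]
gripper_width: 11.2
grasp_force: 39.9
```

```bash
python3 -c "
from h import *
where();grip((0,0,56))"
```

```text
tip in bed [-19.35  -0.48 -12.98] lean 14.44 side 0.27 F bed [-3.5 -3.1 -1.6] T tool [0.85 1.3  0.09] t 10.3
grip [-0.4 -0.1 60.4] J [117.1  78.3  13.2  -1.5] F [-3.5 -3.1 -1.6] T [0.85 1.3  0.09] w 11.2 t 10.3
travel [-0.051, 0.004, 0.139]
```

>>> send_rows([
  {"fingers": 0, "travel": [0.01, -0.02, 0.05], "turn": [0, 0, 0]},
  {"fingers": 0, "travel": [0.0, -0.025, 0.1], "turn": [0, 0, 0]},
  {"fingers": 0, "travel": [-0.02, -0.025, 0.15], "turn": [0, 0, 0]},
  {"fingers": 0, "travel": [-0.03, -0.025, 0.2], "turn": [0, 0, 0]},
  {"fingers": 0, "travel": [-0.03, -0.025, 0.2], "turn": [0, 0, 0]},
])

```text
t: 10.72
tcp_pos: [578.0, -82.4, 174.8]
ee_rot: [[-0.914, 0.286, 0.289], [0.271, 0.958, -0.092], [-0.303, -0.006, -0.953]]
wrist_force: [-4.1, -2.8, -1.6]
gripper_width: 11.3
grasp_force: 40.0
```

```bash
python3 -c "
from h import *
where();grip((-1,-1,52))"
```

```text
tip in bed [-18.92  -0.17 -18.96] lean 14.35 side 0.18 F bed [-3.5 -3.9  0.3] T tool [0.87 1.29 0.04] t 10.72
grip [-0.1  0.1 54.5] J [116.7  79.9  12.7  -3. ] F [-3.5 -3.9  0.3] T [0.87 1.29 0.04] w 11.3 t 10.72
travel [0.008, -0.035, 0.087]
```

>>> send_rows([
  {"fingers": 0, "travel": [0.01, -0.03, 0.03], "turn": [0, 0, 0]},
  {"fingers": 0, "travel": [0.02, -0.04, 0.07], "turn": [0, 0, 0]},
  {"fingers": 0, "travel": [0.02, -0.04, 0.11], "turn": [0, 0, 0]},
  {"fingers": 0, "travel": [0.02, -0.04, 0.13], "turn": [0, 0, 0]},
  {"fingers": 0, "travel": [0.02, -0.04, 0.13], "turn": [0, 0, 0]},
])

```text
t: 11.13
tcp_pos: [578.4, -82.6, 174.5]
ee_rot: [[-0.913, 0.284, 0.294], [0.269, 0.959, -0.091], [-0.308, -0.004, -0.952]]
wrist_force: [-16.5, 0.7, 30.6]
gripper_width: 11.2
grasp_force: 40.0
```

```bash
python3 -c "
from h import *
where();grip((-1,-1,52))"
```

```text
tip in bed [-1.813e+01  1.000e-02 -1.967e+01] lean 14.09 side 0.04 F bed [ 2.6 -4.2 34.5] T tool [0.91 1.68 0.04] t 11.13
grip [ 0.3  0.1 53.8] J [116.9  81.9  12.1  -4.9] F [ 2.6 -4.2 34.5] T [0.91 1.68 0.04] w 11.2 t 11.13
travel [0.028, -0.035, 0.07]
```

>>> send_rows([
  {"fingers": 0, "travel": [-0.01, -0.02, -0.05], "turn": [0, 0, 0]},
  {"fingers": 0, "travel": [-0.01, -0.02, -0.08], "turn": [0, 0, 0]},
  {"fingers": 0.3, "travel": [-0.01, -0.02, -0.08], "turn": [0, 0, 0]},
  {"fingers": 0.4, "travel": [-0.01, -0.02, -0.08], "turn": [0, 0, 0]},
  {"fingers": 0.4, "travel": [-0.01, -0.02, -0.08], "turn": [0, 0, 0]},
])

```text
t: 11.55
tcp_pos: [579.4, -82.8, 173.8]
ee_rot: [[-0.913, 0.284, 0.292], [0.27, 0.959, -0.089], [-0.305, -0.003, -0.952]]
wrist_force: [-0.4, -0.2, 0.4]
gripper_width: 29.4
grasp_force: 0.0
```

```bash
python3 -c "
from h import *
where();grip((-1,-1,84))"
```

```text
tip in bed [-17.91   0.22 -20.66] lean 14.21 side -0.02 F bed [-0.  -0.3  0.5] T tool [0.05 0.35 0.03] t 11.55
grip [ 0.7  0.2 52.8] J [116.7  80.8  12.2  -3.7] F [-0.  -0.3  0.5] T [0.05 0.35 0.03] w 29.4 t 11.55
travel [0.311, -0.036, -0.993]
```

>>> send_rows([
  {"fingers": 0.4, "travel": [0.04, 0, -0.15], "turn": [0, 0, 0]},
  {"fingers": 0.4, "travel": [0.1, 0, -0.4], "turn": [0, 0, 0]},
  {"fingers": 0.4, "travel": [0.2, 0, -0.8], "turn": [0, 0, 0]},
  {"fingers": 0.4, "travel": [0.35, 0, -1.3], "turn": [0, 0, 0]},
  {"fingers": 0.4, "travel": [0.5, 0, -1.9], "turn": [0, 0, 0]},
])

```text
t: 11.97
tcp_pos: [547.5, -74.0, 223.4]
ee_rot: [[-0.914, 0.285, 0.289], [0.27, 0.959, -0.091], [-0.303, -0.005, -0.953]]
wrist_force: [0.1, -0.3, 0.2]
gripper_width: 35.3
grasp_force: 0.0
```

>>> send_rows([
  {"fingers": 0.4, "travel": [0.4, 0, -0.8], "turn": [0, 0, 0]},
  {"fingers": 0.4, "travel": [0.8, 0, -1.6], "turn": [0, 0, 0]},
  {"fingers": 0.4, "travel": [1.6, 0, -2.2], "turn": [0, 0, 0]},
  {"fingers": 0.4, "travel": [2.4, 0, -2.5], "turn": [0, 0, 0]},
  {"fingers": 0.4, "travel": [3.2, 0, -2.5], "turn": [0, 0, 0]},
])

```text
t: 12.38
tcp_pos: [444.8, -43.7, 269.6]
ee_rot: [[-0.912, 0.286, 0.294], [0.27, 0.958, -0.092], [-0.308, -0.004, -0.952]]
wrist_force: [-0.6, 0.2, -0.5]
gripper_width: 35.4
grasp_force: 0.0
```

Run:
```python
from h import *
where();grip()
B=bed();a=camera("top");b=camera("scene");cv2.imwrite("pics/f_top.png",a);cv2.imwrite("pics/f_scene.png",b)
for n,im in(("top",a),("scene",b)):
    d=np.abs(im.astype(float)-np.load(n+".npy")).sum(2)
    print(n,"pred flange top centre",proj(n,O+B@[0,0,6.]),"end",proj(n,O+B@[0,0,72.]))
    f=proj(n,O+B@[0,0,35.]).astype(int);w=d[f[1]-45:f[1]+45,f[0]-45:f[0]+45]>60
    k,l,st,c=cv2.connectedComponentsWithStats(w.astype(np.uint8))
    for i in range(1,k):
        if st[i,4]>15:print(st[i,:2]+f-45,st[i,2:],(c[i]+f-45).round(1))
    # rack plugs unchanged?
    r=proj(n,(580,250,36)).astype(int),proj(n,(572,177,36)).astype(int)
    print([round(float(d[q[1]-8:q[1]+8,q[0]-8:q[0]+8].mean()),1) for q in r])
```

```text
tip in bed [-85.72  -2.12 134.72] lean 14.08 side 0.08 F bed [-0.8 -0.  -0.1] T tool [0.   0.26 0.02] t 12.38
grip [-67.3  -2.  208.2] J [134.3  81.2  13.  -11.6] F [-0.8 -0.  -0.1] T [0.   0.26 0.02] w 35.4 t 12.38
top pred flange top centre [298.65084796 220.13014264] end [295.25088006 229.45675554]
[292 218] [10 10 48] [296.7 223. ]
[252 263] [23  6 98] [262.2 266.1]
[18.1, 16.6]
scene pred flange top centre [247.90094795 209.0309707 ] end [260.50686139 182.30209262]
[238 181] [ 25  37 312] [251.8 200.8]
[15.2, 14.0]
```

Run:
```python
from h import *
B=bed()
for n in("top","scene"):
    im=cv2.imread(f"pics/f_{n}.png").astype(float);d=np.abs(im-np.load(n+".npy")).sum(2)
    f=proj(n,O+B@[0,0,35.]).astype(int);m=np.zeros(d.shape);m[f[1]-30:f[1]+30,f[0]-20:f[0]+20]=1
    w=(d>50)&(m>0)
    for r in range(f[1]-18,f[1]+24):
        c=np.where(w[r])[0]
        if len(c):print(r,c.min(),c.max(),len(c),end=" | ")
    print()
    for lean in(0,4,-4):
        a=np.radians(lean);print(n,lean,[proj(n,O+B@[k*np.sin(a),0,k*np.cos(a)]).round(1).tolist() for k in(6,72)])
    t=np.linspace(0,6.28,60)
    e=np.array([proj(n,O+B@[26*np.cos(k),26*np.sin(k),z]) for k in t for z in(0,6)]);print("flange box",e.min(0).round(1),e.max(0).round(1))
```

```text
211 294 298 5 | 212 293 297 5 | 213 293 305 6 | 214 292 306 6 | 215 292 307 11 | 216 291 307 13 | 217 291 306 13 | 218 291 307 10 | 219 291 308 11 | 220 291 307 9 | 221 291 306 13 | 222 292 306 14 | 223 292 306 15 | 224 293 305 12 | 225 294 304 11 | 226 294 302 9 | 227 294 302 5 | 229 296 296 1 | 230 296 296 1 | 
top 0 [[298.7, 220.1], [295.3, 229.5]]
top 4 [[298.7, 220.0], [295.8, 227.8]]
top -4 [[298.6, 220.3], [294.7, 231.1]]
flange box [289.3 210.5] [308.3 228.8]
181 256 258 3 | 182 256 260 5 | 183 256 262 7 | 184 255 262 8 | 185 255 262 8 | 186 254 261 8 | 187 254 261 8 | 188 253 261 9 | 189 253 260 8 | 190 252 260 9 | 191 252 259 8 | 192 251 259 9 | 193 251 258 8 | 194 250 258 9 | 195 250 257 8 | 196 249 257 9 | 197 249 256 8 | 198 249 256 8 | 199 248 255 8 | 200 248 255 8 | 201 247 254 8 | 202 247 254 8 | 203 246 253 8 | 204 240 253 14 | 205 239 252 14 | 206 239 252 14 | 207 238 252 14 | 208 238 252 11 | 209 238 253 13 | 210 238 254 15 | 211 240 255 11 | 212 241 256 14 | 213 242 256 15 | 214 244 257 14 | 215 246 257 12 | 216 248 256 9 | 217 250 255 6 | 
scene 0 [[247.9, 209.0], [260.5, 182.3]]
scene 4 [[247.8, 209.0], [258.8, 182.1]]
scene -4 [[248.0, 209.1], [262.2, 182.7]]
flange box [235.6 202.8] [258.9 217.8]
```

```bash
python3 -c "
from bench import *
print(hand_in())"
```

```text
the job is handed in; nothing more can be done
None
```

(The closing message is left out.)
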